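# Gauge the depth of a magnet yoke's bore

## Robot

A 6-joint arm with a two-finger parallel gripper is mounted at the origin on the work surface. World frame = base frame: x ahead of the robot, y to its left, z up, the work surface at z = 0. Lengths are in m, angles in degrees, forces in N, time in s.
With the tool pointing down it reaches from about 0.35 to 0.875 m from the base axis. Payload 4.2 kg.
Tool frame: the origin (TCP) lies midway between the tips of the shut fingers; the grasp point (between the pads) lies 19 mm behind it; y points along the fingers, z is the direction in which the jaws open and shut, and the axes are right-handed (so a half turn about y gives the same grasp; the last joint's range is limited). The gripper opens to 87 mm and grips with 3 to 60 N. Pads are 19 mm wide; open, the fingers measure 117 mm over their backs; the gripper's body (75 mm by 190 mm) begins 51 mm behind the grasp point.
Start: joints at [-55.657, 22.042, 0.453, 0, -68.411, -14.817], TCP at [0.209, -0.589, 0.223] pointing down, gripper open.
Joint ranges: [-179.83, 179.83], [-69.29, 118.12], [-61.27, 80.66], [-181.25, 117.63], [-171.15, -9.14], [-177.46, 177.46]. Speed limits (degrees/s): [159.86, 159.86, 180, 180, 180, 180].

## Interface

Orientations are given as [roll, pitch, yaw] about the fixed x, y, z axes, in that order (R = Rz(yaw) Ry(pitch) Rx(roll)).
In Python, from workcell import env gives the robot as it stands. The module is installed in compiled form; this text tells all that it offers. Calls block until the motion is done:
- env.goto(position, orientation): joint-space move of the TCP to a pose.
- env.move_straight(position, rotation=None, rate=0.15, force_limit=None): straight line of the TCP; rotation=None keeps the orientation; rate is the mean speed in m/s. With force_limit (N) it stops when the force on the tool has changed by that much, and returns True; else False.
- env.set_joints(angles): joint-space move.
- env.gripper_to(opening, grasp_force=None): opening from 0.0 (shut) to 1.0 (fully open); grasp_force is the grip in N (None keeps the last); returns when the fingers have stopped.
- env.dwell(seconds).
- env.inverse_kinematics(position, orientation): joint angles nearest the present ones, or None.
- env.read_state(): the state.
- env.grab_frame(name): name is "scene" or "top" or "wrist"; returns a dict with "image" (400x640x3 uint8, blue, green, red), "fx", "fy", "cx", "cy" (pixels), "D" ([k1, k2, p1, p2, k3] as OpenCV has them; the pictures are not rectified), "position" and "orientation" of the camera in the world. Camera axes: x right, y up, looking along -z (the intrinsics and any distortion apply to the point x, -y, -z); pixel columns grow to the right and rows downward; lengths in m; the calibration is good to about 2 mm. A picture is of the moment at which its call begins. There is no depth.
A pose or a line that the arm cannot do raises env.Unreachable and nothing moves.
- env.close_job(): hands the job in, once; it reports no verdict.
Trained networks look in a picture, given as the dict that the camera call returned (one of the last four; its "shot" number tells which), for a name from the list of things; names that differ only in an ending like _2 or _b are one class to them, and where a whole thing is asked for, a point or a joint stands for the part that bears it (a point fixed in the world has none). Each returns a list of dicts, best first, with "score" (0 to 1); they miss things now and then, are a little off and sometimes report something else, mostly with a low value. They report only what shows in the picture. A call takes as long as a camera call.
- env.search_frame(picture, thing): "xyz" ([x, y, z] in m, in world coordinates, good to about 4 mm: the middle of the surface that is visible of it).
- env.trace(picture, thing): "mask" (400x640 bool, what is visible of it).
The state is a dict: "clock": time; "joint_positions": joint angles; "qvel": joint speeds; "joint_torque": joint torques, N m; "position": TCP position; "tool_rot": TCP orientation; "force": force on the tool from outside, world axes, zero at the start; "wrist_torque": the same for the moment, N m; "opening": opening from 0.0 (shut) to 1.0 (fully open).
Only numpy, scipy, OpenCV 4.12 (cv2) and the standard library are available. Lean on these libraries where they do the work, as an engineer would, in place of code of your own. Each camera call takes 0.05 s, during which the arm holds its last target.

## Task

Measure the bore in the blue magnet block with the depth gauge standing over it: take its T-handle, gently lower the sprung rod until its sprung tip touches the bottom of the bore, and, while keeping it lightly pressed there, twist the handle clockwise (seen from above) to its stop to lock the rod. Then let go, leaving the rod locked with its tip still touching the bottom, and leave the things lying around alone.

Things in the scene. Friction and masses are not known exactly. Their poses are not given: they have to be found in the camera images.
- yoke: Blue-painted magnet block, fixed, 190 x 240 x 100 mm (x, y, z). Origin: centre of its underside, z up. In its top, 20 mm from the centre towards its own -x, is an upright bore 22 mm wide. Its depth is not known: the flat floor lies somewhere from 25 to 60 mm below the block's top and can only be felt.
- gauge: Depth gauge fixed over the bore: a steel bridge on two feet, 28 x 122 x 44 mm, with a dark upright sleeve in its middle, 30 mm wide, top 64 mm above the block's top. Origin: on the bore's axis at the block's top; z up, y along the bridge. A 10 mm rod slides upright in the sleeve. A spring lifts it: moving it down takes 3 to 6 N all the way, and let go unlocked it springs back up.
- handle_grip (a point): Centre of the black T-handle on top of the rod: an upright bar 44 mm long (this frame's x), 14 mm thick (its y) and 26 mm high (its z, up); the point is 13 mm below the handle's top. It moves down with the rod and turns with the lock about the rod's upright axis, which passes through this point.
- tip (a point): Lowest point of the rod's sprung orange tip, straight below the handle: 148 mm below handle_grip, 12 mm above the block's top when the rod is fully up. On the bore's floor it gives about 1 mm for each 5 N, and more than 16 N on the floor spoils it.
- depth (a joint): How far the rod is lowered, in m: 0 fully up (where it starts), at most 0.085. The tip meets the floor somewhere between 0.037 and 0.072.
- lock (a joint): How far the handle is turned clockwise seen from above, in rad: 0 to 0.25 at the start (free), 1.3 at its stop (locked). An eccentric begins to grip the rod at about 0.4 and holds it firmly from 1.0 on; turning takes a few tenths of a N m at most, and the lock stays where it is left.
- driver_mid (a point): Screwdriver with a red handle lying loose near the block; bystander, leave alone. The point is at the middle of its thickness.
- strap_mid (a point): Loose slotted aluminium clamp strap, 36 x 110 x 16 mm, lying on the table; bystander, leave alone. The point is its centre.
- pot_mid (a point): Small yellow jar with a black cap, 48 mm wide, 60 mm high; bystander, leave alone. The point is its centre.

How it is judged:
By the outcome, as a careful person would: the job done as asked, in the order asked, and still so for the second after the job is handed in, with the robot touching nothing.
It also fails if it takes over 51 s, if anything falls off the work surface, if the arm or the gripper's body presses on something with over 40 N, if the wrist force passes 120 N, or if a joint passes its speed limit or range.

## Working session

There is one attempt and no reset: what is moved stays moved. The work goes in short steps, each a Python script; the robot and the scene stay as the last script left them, time stands still between calls to the robot, and variables do not carry over. Pictures are saved under pics/ and viewed, and the job is handed in when it is done.

```bash
mkdir -p pics
python3 - <<'E'
from workcell import env
import cv2,numpy as np
s=env.read_state(); print({k:np.round(v,3) for k,v in s.items()})
for n in ["scene","top","wrist"]:
    f=env.grab_frame(n); cv2.imwrite(f"pics/a_{n}.png",f["image"])
    print(n,np.round(f["position"],3),np.round(f["orientation"],2),f["fx"],f["fy"],f["cx"],f["cy"],f["D"])
    for t in ["yoke","gauge","handle_grip","driver_mid","strap_mid","pot_mid"]:
        r=env.search_frame(f,t); print(t,[(np.round(a["xyz"],3).tolist(),round(a["score"],2)) for a in r[:3]])
print(env.read_state()["clock"])
E
```

```text
{'clock': np.float64(0.0), 'joint_positions': array([-5.5656e+01,  2.2091e+01,  3.7900e-01, -3.0000e-02, -6.8410e+01,
       -1.4818e+01]), 'qvel': array([ 0.009, -0.039, -0.034, -0.027,  0.019, -0.094]), 'joint_torque': array([-1.0000e-03, -3.9067e+01,  1.8741e+01,  4.2200e+00,  1.1000e-02,
       -0.0000e+00]), 'position': array([ 0.209, -0.588,  0.221]), 'tool_rot': array([-8.9875e+01,  5.0000e-03,  1.9515e+01]), 'force': array([-1.026, -0.708, -0.143]), 'wrist_torque': array([-0.025, -0.007,  0.041]), 'opening': np.float64(1.001)}
scene [1.301 0.052 0.706] [55.7   0.93 91.47] 398.00642804411837 398.00642804411837 321.1178583825736 203.88653508638012 [-0.00505344  0.          0.          0.          0.        ]
yoke [([0.617, 0.061, 0.101], 0.64), ([0.538, 0.056, 0.257], 0.59)]
gauge [([0.54, 0.056, 0.145], 0.69), ([0.435, 0.328, 0.016], 0.26)]
handle_grip [([0.538, 0.058, 0.256], 0.7)]
driver_mid [([0.438, 0.325, 0.016], 0.7)]
strap_mid [([0.519, -0.365, 0.017], 0.55)]
pot_mid [([0.632, 0.346, 0.041], 0.65), ([0.538, 0.055, 0.257], 0.38)]
top [0.358 0.002 1.387] [  7.3    1.04 -90.88] 502.3433898687553 502.3433898687553 318.0349752565133 200.96261123281295 [0.00859521 0.         0.         0.         0.        ]
yoke [([0.545, 0.057, 0.1], 0.77)]
gauge [([0.531, 0.052, 0.147], 0.87)]
handle_grip [([0.533, 0.054, 0.28], 0.55)]
driver_mid [([0.433, 0.326, 0.025], 0.74), ([0.53, 0.051, 0.277], 0.58)]
strap_mid [([0.511, -0.361, 0.016], 0.91)]
pot_mid [([0.617, 0.342, 0.06], 0.76)]
wrist [ 0.135 -0.614  0.383] [-16.54   0.   109.62] 297.75925035118075 297.75925035118075 316.5835637231263 197.57145417950818 [-0.015378  0.        0.        0.        0.      ]
yoke []
gauge []
handle_grip []
driver_mid []
strap_mid []
pot_mid []
1.05
```

View images.

View pics/a_scene.png

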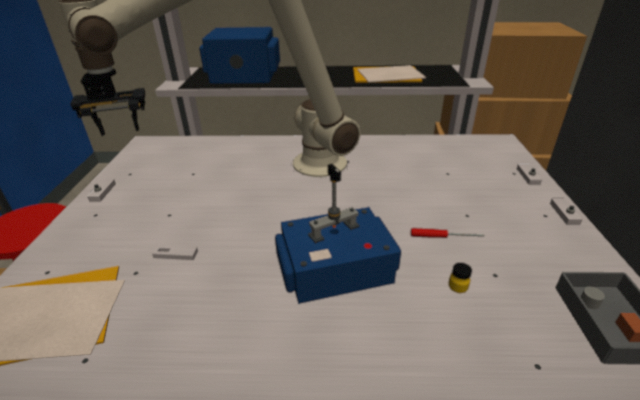

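View pics/a_top.png

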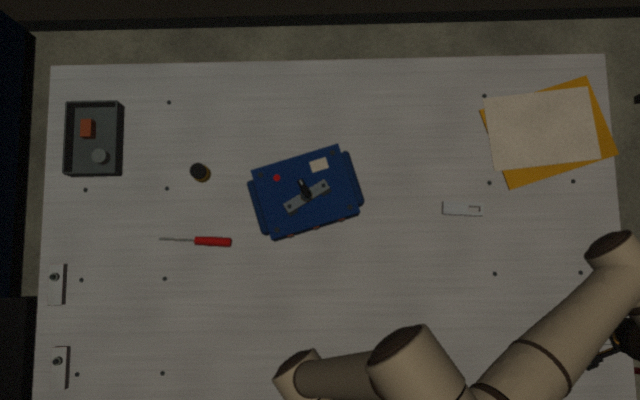

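```bash
cat > h.py <<'E'
from workcell import env
import cv2,numpy as np
from scipy.spatial.transform import Rotation as R
def K(f): return np.array([[f["fx"],0,f["cx"]],[0,f["fy"],f["cy"]],[0,0,1]])
def pose(f):
    Rw=R.from_euler('xyz',f["orientation"],degrees=True).as_matrix()@np.diag([1,-1,-1]); return Rw,np.array(f["position"])
def topx(f,uv,z):
    Rw,p=pose(f); n=cv2.undistortPoints(np.array(uv,float).reshape(-1,1,2),K(f),np.array(f["D"])).reshape(-1,2)
    d=np.c_[n,np.ones(len(n))]@Rw.T; return p+d*((z-p[2])/d[:,2])[:,None]
def proj(f,P):
    Rw,p=pose(f); return cv2.projectPoints((np.array(P,float).reshape(-1,3)-p)@Rw,np.zeros(3),np.zeros(3),K(f),np.array(f["D"]))[0].reshape(-1,2)
def crop(f,c,w,h,s,name):
    x=int(c[0]-w/2);y=int(c[1]-h/2);x=max(x,0);y=max(y,0)
    cv2.imwrite(name,cv2.resize(f["image"][y:y+h,x:x+w],None,fx=s,fy=s,interpolation=cv2.INTER_CUBIC)); print("crop origin",x,y)
E
python3 - <<'E'
from h import *
f=env.grab_frame("top"); crop(f,(306,195),130,100,6,"pics/b_top.png")
for t,z in [("gauge",.144),("handle_grip",.273),("yoke",.1)]:
    for r in env.trace(f,t)[:1]:
        m=r["mask"].astype(np.uint8); c,_=cv2.findContours(m,0,1); c=max(c,key=cv2.contourArea)
        b=cv2.boxPoints(cv2.minAreaRect(c)); W=topx(f,b,z); print(t,r["score"],m.sum(),np.round(b,1).tolist(),np.round(W,3).tolist(),np.round(W.mean(0),4))
E
```

```text
crop origin 241 145
gauge 0.69 692 [[276.20001220703125, 194.1999969482422], [317.6000061035156, 167.8000030517578], [331.6000061035156, 189.6999969482422], [290.29998779296875, 216.10000610351562]] [[0.537, 0.127, 0.144], [0.602, 0.022, 0.144], [0.546, -0.012, 0.144], [0.481, 0.092, 0.144]] [0.5416 0.0573 0.144 ]
handle_grip 0.72 130 [[295.5, 181.1999969482422], [301.8999938964844, 177.1999969482422], [312.6000061035156, 194.39999389648438], [306.20001220703125, 198.39999389648438]] [[0.547, 0.07, 0.273], [0.556, 0.056, 0.273], [0.517, 0.032, 0.273], [0.508, 0.047, 0.273]] [0.5319 0.0513 0.273 ]
yoke 0.86 7129 [[242.60000610351562, 170.1999969482422], [346.3999938964844, 139.5], [368.29998779296875, 213.5], [264.6000061035156, 244.1999969482422]] [[0.608, 0.219, 0.1], [0.685, -0.054, 0.1], [0.489, -0.106, 0.1], [0.414, 0.162, 0.1]] [0.5491 0.0553 0.1   ]
```

View pics/b_top.png

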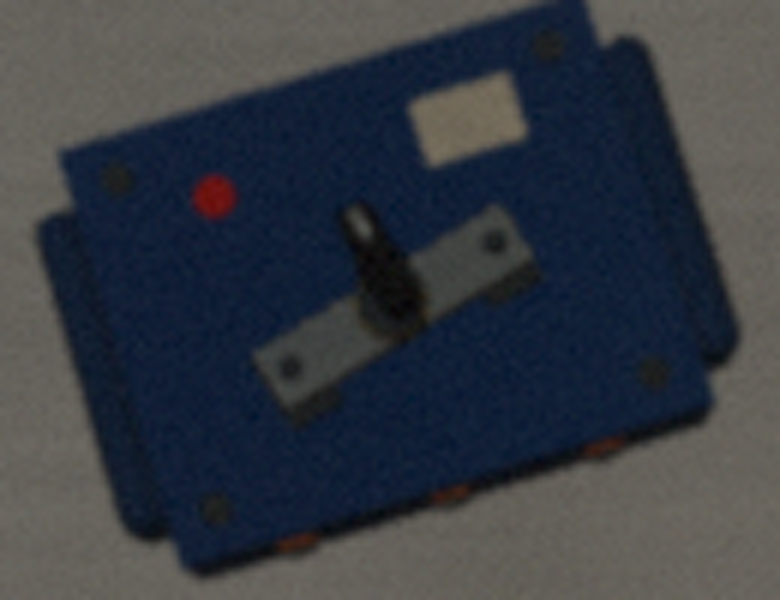

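Run:
```python
from h import *
for y in (31,-44,-50,211,211-75,-149-75):
    for z in (.36,.24,.165):
        q=env.inverse_kinematics([.533,.053,z],[-90,0,y]); print(y,z,None if q is None else np.round(q,1))
env.goto([.533,.053,.36],[-90,0,31])
env.dwell(.3)
s=env.read_state(); print(s["clock"],s["position"],s["tool_rot"],s["force"],s["wrist_torque"])
f=env.grab_frame("wrist"); cv2.imwrite("pics/c_wrist.png",f["image"])
print(proj(f,[[.533,.053,.273]]))
for t,z in [("gauge",.144),("handle_grip",.273)]:
    print(t,[(np.round(a["xyz"],3).tolist(),round(a["score"],2)) for a in env.search_frame(f,t)[:2]])
    for r in env.trace(f,t)[:1]:
        m=r["mask"].astype(np.uint8); c,_=cv2.findContours(m,0,1); c=max(c,key=cv2.contourArea)
        b=cv2.boxPoints(cv2.minAreaRect(c)); W=topx(f,b,z); print(t,r["score"],m.sum(),np.round(b,1).tolist(),np.round(W,3).tolist(),np.round(W.mean(0),4))
```

```text
31 0.36 [ 23.    9.4   2.4  -0.  -83.  -82. ]
31 0.24 [ 23.   12.6 -10.5  -0.  -66.9 -82. ]
31 0.165 [ 23.   16.3 -17.   -0.  -56.7 -82. ]
-44 0.36 [  23.     9.4    2.4   -0.   -83.  -157. ]
-44 0.24 [  23.    12.6  -10.5   -0.   -66.9 -157. ]
-44 0.165 [  23.    16.3  -17.    -0.   -56.7 -157. ]
-50 0.36 [  23.     9.4    2.4   -0.   -83.  -163. ]
-50 0.24 [  23.    12.6  -10.5   -0.   -66.9 -163. ]
-50 0.165 [  23.    16.3  -17.    -0.   -56.7 -163. ]
211 0.36 [ 23.    9.4   2.4   0.  -83.   98. ]
211 0.24 [ 23.   12.6 -10.5   0.  -66.9  98. ]
211 0.165 [ 23.   16.3 -17.    0.  -56.7  98. ]
136 0.36 [ 23.    9.4   2.4   0.  -83.   23. ]
136 0.24 [ 23.   12.6 -10.5   0.  -66.9  23. ]
136 0.165 [ 23.   16.3 -17.    0.  -56.7  23. ]
-224 0.36 [ 23.    9.4   2.4   0.  -83.   23. ]
-224 0.24 [ 23.   12.6 -10.5   0.  -66.9  23. ]
-224 0.165 [ 23.   16.3 -17.    0.  -56.7  23. ]
4.1417 [0.53304819 0.05268659 0.35994557] [-9.00016669e+01  7.60358198e-03  3.09702116e+01] [ 0.21643954 -0.08140081  0.55198296] [-0.05575059 -0.01671444 -0.05101628]
[[315.69143767 202.93986443]]
gauge [([0.527, 0.049, 0.14], 0.89), ([0.54, 0.044, 0.098], 0.4)]
gauge 0.8 3023 [[269.1000061035156, 223.39999389648438], [270.1000061035156, 152.6999969482422], [364.20001220703125, 154.10000610351562], [363.20001220703125, 224.6999969482422]] [[0.626, 0.035, 0.144], [0.541, -0.01, 0.144], [0.481, 0.093, 0.144], [0.562, 0.145, 0.144]] [0.5523 0.0656 0.144 ]
handle_grip [([0.532, 0.048, 0.273], 0.94)]
handle_grip 0.78 810 [[307.0, 172.0], [326.0, 172.0], [326.0, 224.0], [307.0, 224.0]] [[0.513, 0.033, 0.273], [0.505, 0.046, 0.273], [0.545, 0.071, 0.273], [0.554, 0.057, 0.273]] [0.5293 0.0516 0.273 ]
```

View pics/c_wrist.png

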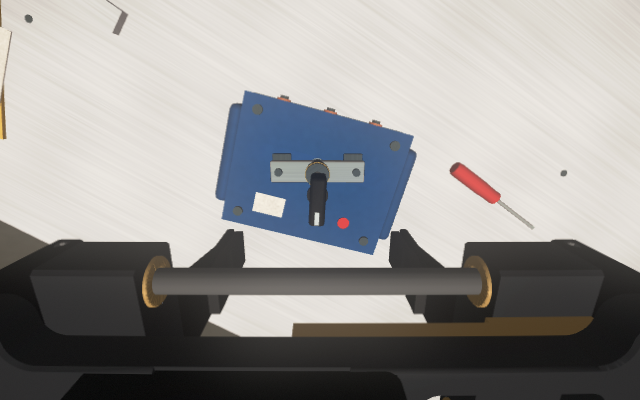

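Run:
```python
from h import *
f=env.grab_frame("wrist"); crop(f,(317,190),100,75,8,"pics/d_wrist.png")
np.save("f_d.npy",f,allow_pickle=True)
```

```text
crop origin 267 152
```

View pics/d_wrist.png

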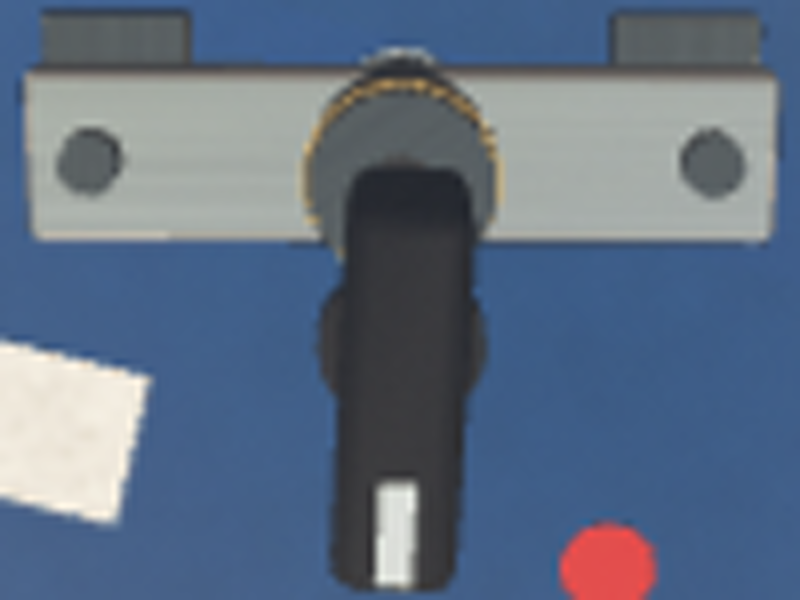

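Run:
```python
from h import *
f=np.load("f_d.npy",allow_pickle=True).item()
o=np.array([267,152])
g=lambda c:np.array(c)/8+o
W=topx(f,g([[350,205],[470,205],[458,588],[332,588]]),.273); print(np.round(W,4),W.mean(0))
a=(W[0]+W[1])/2;b=(W[2]+W[3])/2;d=b-a;print("len",np.linalg.norm(d),"yaw",np.degrees(np.arctan2(d[1],d[0])), "w",np.linalg.norm(W[0]-W[1]),np.linalg.norm(W[2]-W[3]))
print("sleeve",topx(f,g([[403,178]]),.164)); s=topx(f,g([[90,161],[713,163]]),.144); print("screws",s,s.mean(0)); d=s[0]-s[1]; print(np.degrees(np.arctan2(d[1],d[0])))
# refine wireframe overlay
def box(c,y,L,w,z0,z1):
    r=R.from_euler('z',y,degrees=True).as_matrix()
    return [np.array([c[0],c[1],0])+r@np.array([sx*L/2,sy*w/2,0])+[0,0,z] for z in(z0,z1) for sx,sy in((1,1),(1,-1),(-1,-1),(-1,1))]
im=cv2.resize(f["image"][152:227,267:367],None,fx=8,fy=8,interpolation=cv2.INTER_CUBIC)
c=W.mean(0)[:2]; d=b-a; y=np.degrees(np.arctan2(d[1],d[0]))
P=((proj(f,box(c,y,.044,.014,.247,.273))-o)*8+4).astype(int)
for i in range(4):
    for k in (0,4): cv2.line(im,tuple(map(int,P[k+i])),tuple(map(int,P[k+(i+1)%4])),(0,255,0) if k else (0,0,255),1)
cv2.imwrite("pics/e.png",im)
```

```text
[[0.5158 0.038  0.273 ]
 [0.5092 0.049  0.273 ]
 [0.5471 0.0707 0.273 ]
 [0.5544 0.0587 0.273 ]] [0.53164198 0.05411235 0.273     ]
len 0.04375721987621504 yaw 28.98873483608315 w 0.012767200061605595 0.014065054550914538
sleeve [[0.53016788 0.05365448 0.164     ]]
screws [[0.5574182  0.01131893 0.144     ]
 [0.50590964 0.09737846 0.144     ]] [0.53166392 0.0543487  0.144     ]
-59.098533513427405
```

View pics/e.png

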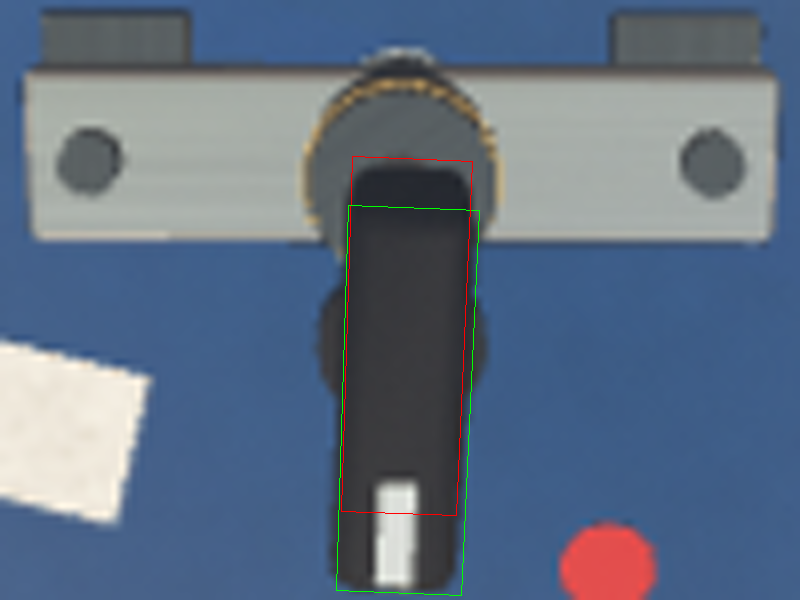

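Run:
```python
from h import *
f=np.load("f_d.npy",allow_pickle=True).item()
o=np.array([267,152])
for z in (.22,.23,.235,.24,.245,.25,.255,.26):
    c=(.5316,.0541); t=np.linspace(0,2*np.pi,60)
    P=(proj(f,[[c[0]+.01*np.cos(a),c[1]+.01*np.sin(a),z] for a in t])-o)*8+4
    print(z,P.min(0).round(),P.max(0).round())
f=env.grab_frame("scene"); p=proj(f,[[.5316,.0541,.25]])[0]; print(p, proj(f,[[.5316,.0541,.273],[.5316,.0541,.247],[.5316,.0541,.164]]))
crop(f,p,60,60,10,"pics/g.png")
```

```text
0.22 [329. 208.] [482. 357.]
0.23 [326. 226.] [485. 379.]
0.235 [325. 235.] [486. 390.]
0.24 [324. 244.] [488. 402.]
0.245 [323. 254.] [489. 414.]
0.25 [321. 264.] [491. 427.]
0.255 [320. 275.] [492. 440.]
0.26 [319. 286.] [494. 454.]
[334.03616549 178.46803294] [[334.05659782 169.49494835]
 [334.03353922 179.61928849]
 [333.96422964 209.83149938]]
crop origin 304 148
```

View pics/g.png

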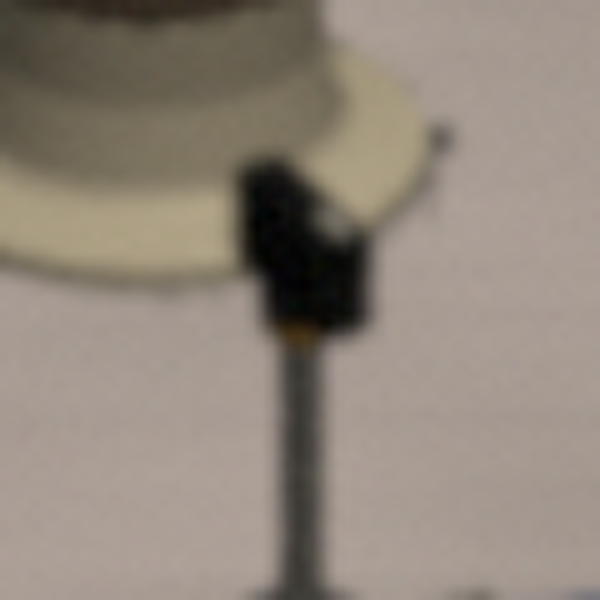

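```bash
cat >> h.py <<'E'
def st(l=""):
    s=env.read_state(); print(l,"t%.2f"%s["clock"],"p",np.round(s["position"],4),"rot",np.round(s["tool_rot"],2),"F",np.round(s["force"],2),"M",np.round(s["wrist_torque"],3),"op %.3f"%s["opening"]); return s
AX=(.5316,.0541)
E
python3 - <<'E'
from h import *
env.move_straight([*AX,.300],[-90,0,29])
st()
print(env.move_straight([*AX,.254],rate=.06,force_limit=6)); st("down")
env.gripper_to(.25,10); st("pre")
f=env.grab_frame("wrist"); crop(f,(317,220),160,120,5,"pics/h_w.png")
f=env.grab_frame("scene"); crop(f,(334,160),100,80,8,"pics/h_s.png")
E
```

```text
t5.04 p [0.5321 0.0541 0.3007] rot [-9.005e+01 -4.000e-02  2.903e+01] F [ 0.06 -0.09  0.84] M [0.01  0.017 0.041] op 0.999
False
down t5.96 p [0.5319 0.0542 0.2544] rot [-9.002e+01 -4.000e-02  2.901e+01] F [-0.05 -0.29 -0.81] M [0.059 0.018 0.035] op 0.998
pre t7.21 p [0.5316 0.0541 0.254 ] rot [-90.   0.  29.] F [0.94 0.49 0.74] M [ 0.006 -0.01  -0.019] op 0.252
crop origin 237 160
crop origin 284 120
```

View pics/h_w.png

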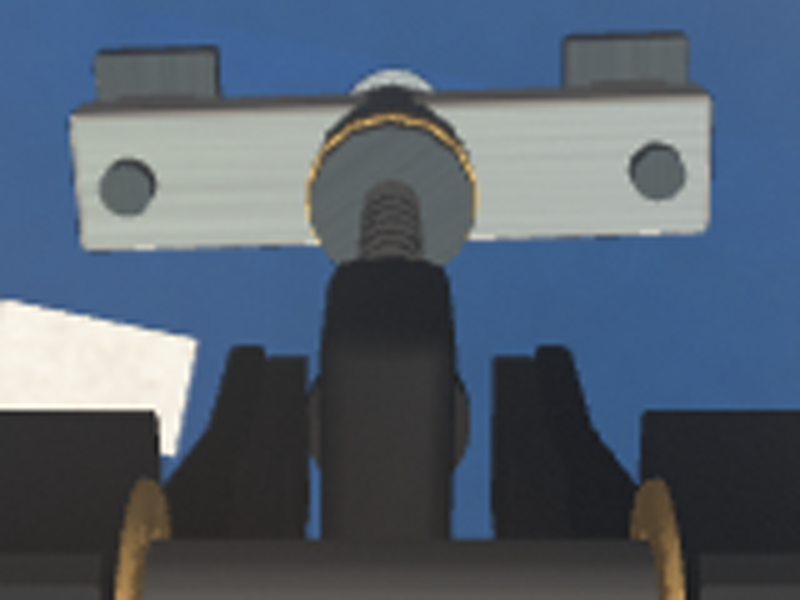

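View pics/h_s.png

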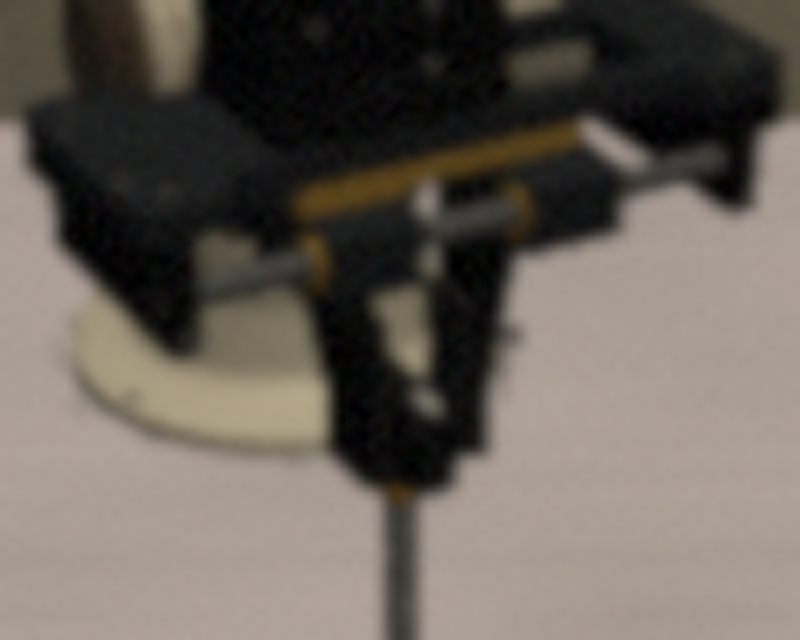

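```bash
sed -i 's/^AX=.*/AX=(.5322,.0531)/' h.py
python3 - <<'E'
from h import *
env.move_straight([*AX,.254],rate=.02)
s0=st("free"); env.gripper_to(0.1,10); st("g10"); env.dwell(.2); st()
E
```

```text
free t7.56 p [0.5322 0.053  0.254 ] rot [-9.000e+01  1.000e-02  2.899e+01] F [-0.19  0.91 -0.08] M [ 0.032 -0.066  0.012] op 0.250
g10 t7.89 p [0.5323 0.0528 0.254 ] rot [-90.03   0.    28.98] F [ 0.77 -1.25 -0.87] M [-0.381 -0.275 -0.09 ] op 0.158
 t8.09 p [0.5323 0.0529 0.254 ] rot [-90.02   0.    28.99] F [ 1.43 -2.07 -0.17] M [-0.636 -0.37  -0.066] op 0.163
```

```bash
cat >> h.py <<'E'
def avg(n=6,l=""):
    F=[];M=[]
    for _ in range(n):
        env.dwell(.03); s=env.read_state(); F.append(s["force"]);M.append(s["wrist_torque"])
    F=np.mean(F,0);M=np.mean(M,0); print(l,"t%.2f"%s["clock"],"p",np.round(s["position"],4),"yaw %.2f"%s["tool_rot"][2],"F",np.round(F,2),"M",np.round(M,3),"op %.3f"%s["opening"]); return F,M,s
E
sed -i 's/^AX=.*/AX=(.5324,.0528)/' h.py
python3 - <<'E'
from h import *
env.move_straight([*AX,.254],rate=.02)
env.gripper_to(0.05,55); avg(l="g55")
print(env.move_straight([*AX,.246],rate=.02)); avg(l="d8")
print(env.move_straight([*AX,.222],rate=.03,force_limit=8)); F0,_,_=avg(l="d32")
E
```

```text
g55 t8.76 p [0.5323 0.0528 0.254 ] yaw 29.00 F [ 0.47 -1.03  0.11] M [-0.267 -0.098 -0.049] op 0.156
False
d8 t9.51 p [0.5324 0.0528 0.246 ] yaw 29.00 F [-0.91 -0.63  2.93] M [-0.095  0.358 -0.062] op 0.156
False
d32 t10.66 p [0.5324 0.0528 0.2221] yaw 29.00 F [-1.07 -0.14  3.04] M [-0.073  0.341 -0.056] op 0.155
```

Run:
```python
from h import *
z=.222; base,_,_=avg(l="base")
while z>.180:
    z=max(z-.006,.180)
    hit=env.move_straight([*AX,z],rate=.012,force_limit=5)
    F,M,s=avg(4,l="hit" if hit else "")
    if hit or F[2]-base[2]>3: break
```

```text
base t10.86 p [0.5324 0.0528 0.2221] yaw 29.00 F [-1.07 -0.31  3.83] M [-0.062  0.364 -0.055] op 0.156
 t11.64 p [0.5324 0.0528 0.216 ] yaw 29.00 F [-0.76 -0.01  2.95] M [-0.028  0.317 -0.076] op 0.155
 t12.43 p [0.5324 0.0528 0.21  ] yaw 29.00 F [-0.61 -0.57  3.61] M [-0.024  0.311 -0.046] op 0.156
 t13.21 p [0.5324 0.0528 0.204 ] yaw 29.00 F [-1.2  -0.34  3.78] M [-0.022  0.293 -0.082] op 0.159
hit t13.71 p [0.5324 0.0528 0.202 ] yaw 29.02 F [-2.02  0.65  6.39] M [ 0.226  0.635 -0.046] op 0.160
```

Run:
```python
from h import *
avg(8,l="now")
z=env.read_state()["position"][2]
for k in (1,2):
    env.move_straight([*AX,z-.0006*k],rate=.004,force_limit=8); F,M,s=avg(8,l=str(k))
    if F[2]>11: break
f=env.grab_frame("scene"); crop(f,(334,190),80,70,8,"pics/i_s.png")
```

```text
now t13.97 p [0.5324 0.0528 0.202 ] yaw 29.01 F [-1.61  0.41  6.15] M [ 0.236  0.619 -0.066] op 0.155
1 t14.49 p [0.5325 0.0528 0.202 ] yaw 29.01 F [-2.21 -0.13  6.23] M [ 0.065  0.67  -0.085] op 0.157
2 t15.06 p [0.5325 0.0528 0.2016] yaw 29.02 F [-2.38  0.13  7.68] M [ 0.094  0.827 -0.079] op 0.157
crop origin 294 155
```

View pics/i_s.png

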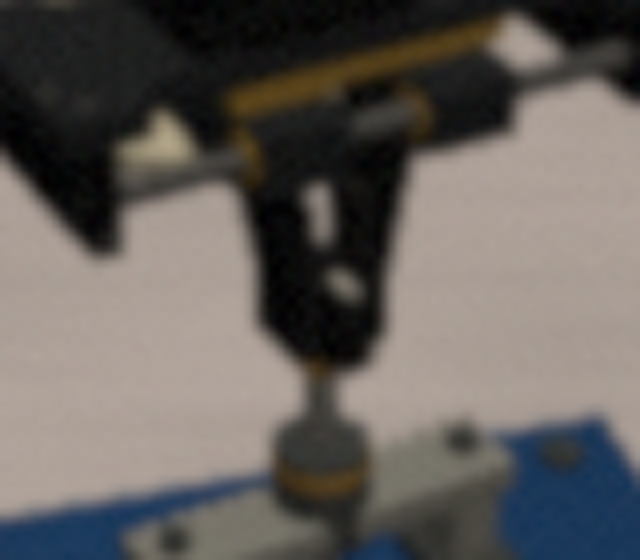

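Run:
```python
from h import *
for z in (.2004,.1999):
    env.move_straight([*AX,z],rate=.004,force_limit=8); F,M,s=avg(8,l=str(z))
    if F[2]>9: break
for y in (24,17,10):
    env.move_straight([*AX,z],[-90,0,y],rate=.05); F,M,s=avg(6,l="yaw%d"%y)
```

```text
0.2004 t15.63 p [0.5325 0.0528 0.2014] yaw 29.02 F [-2.98  0.17  8.48] M [ 0.127  0.94  -0.067] op 0.161
0.1999 t16.18 p [0.5325 0.0528 0.2012] yaw 29.02 F [-3.04  0.35  9.21] M [ 0.138  1.072 -0.084] op 0.157
yaw24 t16.62 p [0.5326 0.0528 0.2012] yaw 24.01 F [-3.37 -0.18  9.86] M [ 0.124  1.025 -0.096] op 0.157
yaw17 t17.10 p [0.5326 0.0528 0.2012] yaw 17.02 F [-3.44  0.04  9.12] M [ 0.101  1.035 -0.108] op 0.158
yaw10 t17.57 p [0.5326 0.0528 0.2012] yaw 10.02 F [-3.36  0.11  9.18] M [ 0.066  1.029 -0.114] op 0.156
```

Run:
```python
from h import *
z=.1999
for y in (2,-6,-14,-22,-28,-32,-35):
    env.move_straight([*AX,z],[-90,0,y],rate=.05); F,M,s=avg(4,l="yaw%d"%y)
    if abs(M[2])>.9 or abs(s["tool_rot"][2]-y)>1.5: break
```

```text
yaw2 t18.00 p [0.5326 0.0527 0.2012] yaw 2.02 F [-2.84  0.13  9.83] M [ 0.027  1.014 -0.1  ] op 0.158
yaw-6 t18.43 p [0.5325 0.0527 0.2012] yaw -5.98 F [-2.92 -0.23  9.78] M [-0.058  1.055 -0.067] op 0.160
yaw-14 t18.85 p [0.5321 0.0525 0.2011] yaw -13.98 F [-4.53 -0.27 10.08] M [-0.072  1.201 -0.061] op 0.160
yaw-22 t19.27 p [0.5318 0.0521 0.201 ] yaw -22.00 F [-4.59 -1.82  9.48] M [-0.366  1.222 -0.103] op 0.158
yaw-28 t19.67 p [0.5315 0.0522 0.201 ] yaw -27.98 F [-5.7  -1.7  10.02] M [-0.248  1.362  0.028] op 0.154
yaw-32 t20.05 p [0.5312 0.0526 0.2009] yaw -31.91 F [-6.74  0.53 10.52] M [0.137 1.679 0.241] op 0.158
yaw-35 t20.43 p [0.5313 0.0521 0.2009] yaw -34.92 F [-6.14 -1.48 10.12] M [-0.316  1.491  0.228] op 0.156
```

```bash
sed -i 's/^AX=.*/AX=(.5318,.0527)/' h.py
python3 - <<'E'
from h import *
z=.1999
for y in (-38,-40,-42,-44,-46,-48):
    env.move_straight([*AX,z],[-90,0,y],rate=.05); F,M,s=avg(4,l="yaw%d"%y)
    if M[2]>.6 or abs(s["tool_rot"][2]-y)>1.2: break
f=env.grab_frame("wrist"); crop(f,(317,220),160,120,5,"pics/j_w.png")
f=env.grab_frame("top"); crop(f,(306,195),80,60,8,"pics/j_t.png")
E
```

```text
yaw-38 t20.82 p [0.531  0.0525 0.2009] yaw -37.92 F [-5.61 -0.21  9.51] M [0.023 1.342 0.248] op 0.156
yaw-40 t21.20 p [0.5314 0.0517 0.2009] yaw -39.98 F [-4.12 -3.19  8.84] M [-0.744  0.843  0.047] op 0.155
yaw-42 t21.58 p [0.5312 0.052  0.2009] yaw -41.98 F [-4.6  -2.52  9.07] M [-0.491  1.05   0.007] op 0.150
yaw-44 t21.97 p [0.5311 0.0522 0.2009] yaw -43.90 F [-5.85 -2.07  9.04] M [-0.309  1.223  0.29 ] op 0.154
yaw-46 t22.35 p [0.5311 0.0521 0.2009] yaw -45.71 F [-5.6  -1.26  9.56] M [-0.328  1.246  1.125] op 0.155
crop origin 237 160
crop origin 266 165
```

View pics/j_w.png

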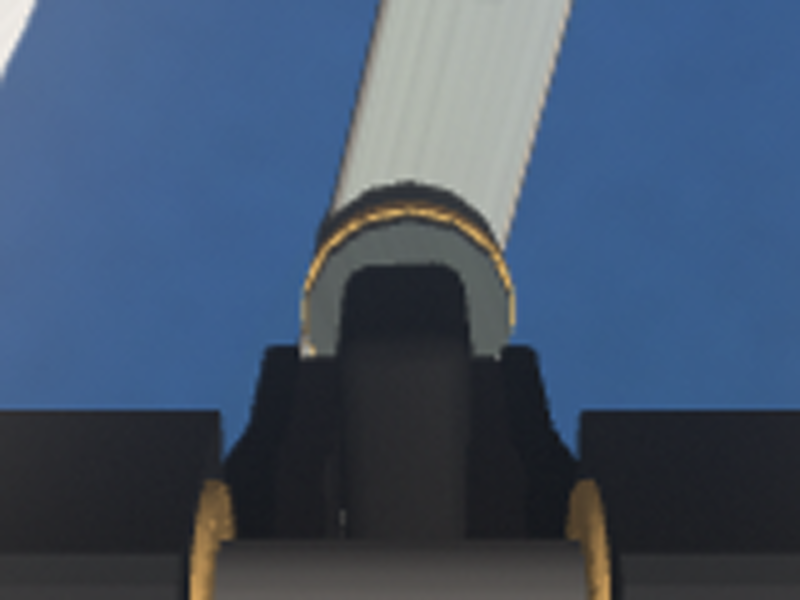

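Run:
```python
from h import *
env.move_straight([*AX,.2007],[-90,0,-45],rate=.01); avg(6,"relax")
env.gripper_to(.35); avg(6,"open")
f=env.grab_frame("wrist"); crop(f,(317,220),160,120,5,"pics/k_w.png")
p=env.read_state()["position"]
env.gripper_to(.6)
env.move_straight([p[0],p[1],.30],rate=.08); env.dwell(.2); st()
f=env.grab_frame("wrist"); cv2.imwrite("pics/l_w.png",f["image"]); np.save("f_l.npy",f,allow_pickle=True)
f=env.grab_frame("scene"); crop(f,(334,195),80,70,8,"pics/l_s.png"); np.save("f_ls.npy",f,allow_pickle=True)
```

```text
relax t22.90 p [0.5311 0.0522 0.2009] yaw -44.85 F [-4.69 -2.03  6.44] M [-0.444  0.938  0.846] op 0.161
open t23.73 p [0.5318 0.0527 0.2007] yaw -45.00 F [-0.16  0.45 -0.11] M [-0.091 -0.016 -0.017] op 0.350
crop origin 237 160
 t26.07 p [0.5317 0.0527 0.2996] rot [-9.004e+01  2.000e-02 -4.500e+01] F [-0.06  0.12  0.17] M [-0.124 -0.025  0.002] op 0.599
crop origin 294 160
```

View pics/l_w.png

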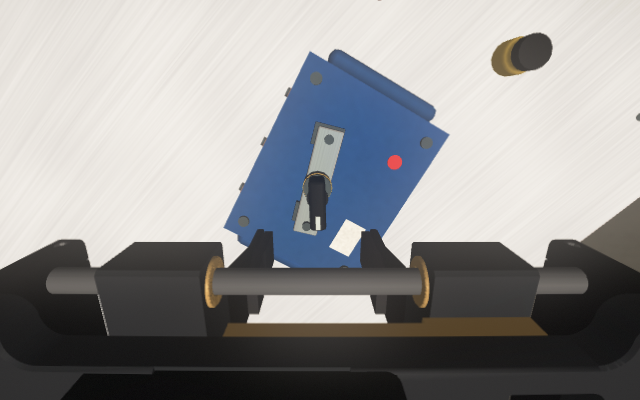

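View pics/l_s.png

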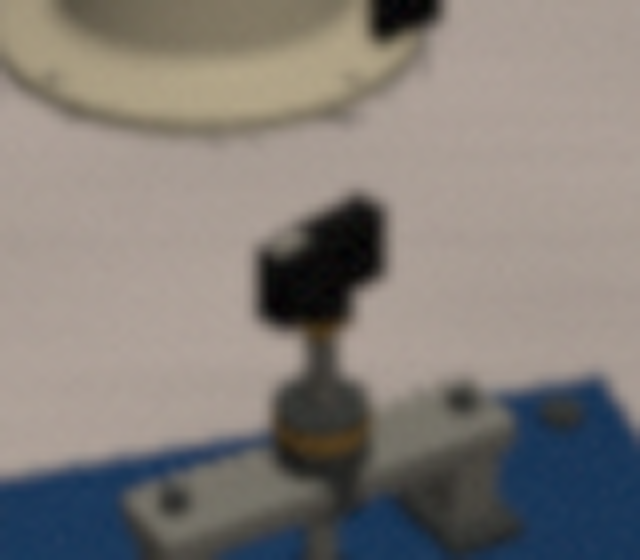

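View pics/k_w.png

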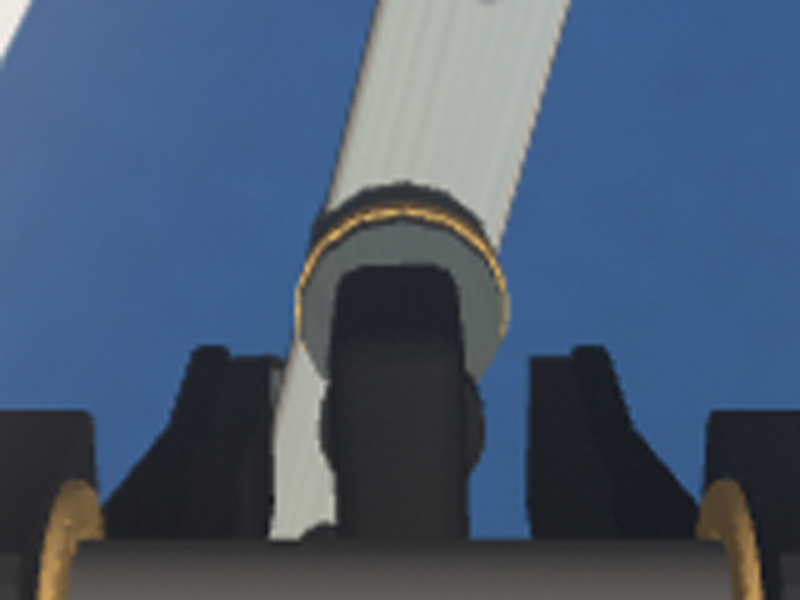

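Run:
```python
from h import *
f0=np.load("f_ls.npy",allow_pickle=True).item()
f=env.grab_frame("scene")
a=[cv2.cvtColor(x["image"],6)[165:205,320:348].astype(np.float32) for x in (f0,f)]
print(cv2.phaseCorrelate(a[0],a[1])); st()
env.close_job()
```

```text
((0.04262908454802705, 0.07339706555520564), 0.9536895763874054)
 t26.23 p [0.5318 0.0527 0.2998] rot [-9.002e+01  1.000e-02 -4.500e+01] F [ 0.4  -0.5  -0.34] M [-0.072 -0.01   0.   ] op 0.600
the job is handed in; nothing more can be done
```

The bore is measured: the rod is locked with its tip on the floor at a rod depth of about 52–53 mm. That puts the floor roughly 40–41 mm below the block's top.

- **Lowering:** I gripped the T-handle and lowered the rod against a steady spring force of about 3–3.8 N. Contact showed as a rise in force at about 52 mm, and I pressed on until the tip carried about 5–6 N, well under the 16 N limit.
- **Locking:** I turned the handle clockwise about 74°. The stop showed as a jump in the resisting torque, from about 0.3 to 1.1 N m.
- **Release:** I opened the gripper and withdrew upward. The job was handed in at about 26 s.

**Last checks:**
- Before and after release, the handle stood at the same height and angle in the pictures, so the rod did not spring back. The scene pictures resolve this to about 1 mm. The spring compression left in the tip is also about 1 mm, so continued contact is inferred rather than measured directly.
- The handle did not move between the last two pictures. They were only about 0.2 s apart, so they would not show slow creep.
- The robot is touching nothing; the tool force reads about zero.
- I kept the arm well clear of the loose items but did not measure their positions again afterwards.

**Disagreement:** Lateral forces grew to about 6–7 N during the twist, because my estimate of the rod's axis was about 1 mm off. I shifted the target partway through, and the forces vanished on release.

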